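# Close the dryer's heat-exchanger cassette and hold its panel down

### The job

Take the steel drum off the access panel of the dryer's heat-exchanger cassette and stand it upright in the shallow tray. Then turn the panel's quarter-turn wing clockwise until its slot lines up with the two index marks, push the panel fully down against its frame and keep holding it there for me to drive the screws: finish with the hand still pushing on the panel or its wing. Leave the other things where they are.

Things in the scene. Friction and masses are not known exactly. Their poses are not given: they have to be found in the camera images.
- cassette: Heat-exchanger cassette of a tumble dryer, fixed to the worktop: a grey open-topped box 240 (x) x 220 (y) mm, its frame (rim) 80 mm high, fin ends on its -x face. Origin under its centre on the worktop, z up. It may stand on the left or the right, turned by up to 0.3 rad.
- panel: White access panel 220 (x) x 200 (y) x 5 mm over the cassette, parallel to it. Origin at the centre of its underside. Springs hold it 10 mm above the frame (underside 90 mm, top 95 mm over the worktop); it moves only straight down. The wing fastener's axis is at its x = -45, y = 0 mm; two flat dark index marks lie in its y direction, 32 to 58 mm either side of that axis.
- panel_centre (a point): Centre of the panel's top face.
- panel_travel (a joint): How far the panel is pushed down, m: 0 = sprung up, 0.010 = fully down on the frame. Starts to move at about 5 N, fully down at about 10 N; 15 to 20 N holds it surely. It springs up if released, and cannot go down unless the wing is within about 0.15 rad of the marks (a cross bar under the wing must pass a slot in the frame).
- fastener (a joint): Turn of the wing, rad: 0 = wing and slot in line with the index marks (along the panel's y), negative = still to be turned clockwise seen from above, positive = turned past. Starts between -1.45 and -0.75; stops at -1.57 and 0.5. Light friction (0.06 N m), it stays where it is left.
- fastener_grip (a point): Point to grip the wing, on its axis, 26 mm above the panel's top face and 6 mm below the wing's top; its y axis lies along the wing. The wing is an upright aluminium bar 44 mm long, 12 mm wide, standing 28 mm over a disc 48 mm wide and 4 mm thick, with a dark slot line along its top.
- drum: Perforated stainless utensil drum, open on top: 56 mm wide, 110 mm high, wall 3 mm, about 0.2 kg, standing on the panel close beside the wing. Origin under its centre, z up.
- tray: Shallow white square tray 180 x 180 mm, walls 30 mm high and 5 mm thick, floor 5 mm thick, fixed to the worktop on the other side from the cassette. Origin under its centre.
- jar: small glass jar with a metal cap, 44 mm wide, 60 mm high; origin under its centre. Bystander, to be left alone.
- soap: bar of white soap 70 x 45 x 22 mm; origin under its centre. Bystander, to be left alone.
- spray_can: plain metal spray can, 52 mm wide, 170 mm high; origin under its centre. Bystander, to be left alone.
- brush: scrubbing brush lying on the worktop; origin under its middle. Bystander, to be left alone.
- bowl: small white bowl, 120 mm wide, 50 mm high; origin under its centre. Bystander, to be left alone.

How it is judged:
By the outcome, as a careful person would: the job done as asked, in the order asked, and still so for the second after the job is handed in, while the arm keeps its last pose, push and grip.
It also fails if it takes over 59 s, if anything falls off the work surface, if the arm or the gripper's body presses on something with over 40 N, if the wrist force passes 120 N, or if a joint passes its speed limit or range.

### The arm

A 6-joint arm with a two-finger parallel gripper is mounted at the origin on the work surface. World frame = base frame: x ahead of the robot, y to its left, z up, the work surface at z = 0. Lengths are in mm, angles in rad, forces in N, time in s.
With the tool pointing down it reaches from about 300 to 775 mm from the base axis. Payload 14.6 kg.
Tool frame: the origin (TCP) lies midway between the tips of the shut fingers; the grasp point (between the pads) lies behind it (manip.grip_depth is the z of the grasp point in the tool frame, in mm); z points along the fingers, y is the line along which they close (so a half turn about z gives the same grasp; the last joint's range is limited). The gripper opens to 94 mm and grips with 3 to 60 N. Pads are 16 mm wide; open, the fingers measure 119 mm over their backs; the gripper's body (75 mm by 177 mm) begins 78 mm behind the grasp point.
Start: joints at [-0.067, 0.3, 1.521, -0, 1.321, -0.067], TCP at [549.99, -0.002, 205.446] pointing down, gripper open.
Joint ranges: [-3.03, 3.03], [-0.79, 2.21], [0.23, 2.52], [-1.04, 4.18], [0, 3.07], [-2.55, 2.55]. Speed limits (rad/s): [2.22, 2.22, 2.57, 3.14, 3.14, 3.14].

### API

Orientations are given as [roll, pitch, yaw] about the fixed x, y, z axes, in that order (R = Rz(yaw) Ry(pitch) Rx(roll)).
In Python, from cell import manip gives the robot as it stands.
- The arm moves only by the tool step_hand, called after "Emit:" as a command line: name --argument value ..., lists and objects as JSON in quotes. Schema: {"type":"object","properties":{"ticks":{"type":"array","items":{"type":"array","prefixItems":[{"type":"array","items":{"type":"number"},"minItems":3,"maxItems":3},{"type":"array","items":{"type":"number"},"minItems":3,"maxItems":3}],"minItems":2,"maxItems":2},"minItems":1,"maxItems":5},"jaw":{"type":"number"},"force":{"type":"number"},"only":{"type":"string"},"quiet":{"type":"boolean"},"lines":{"type":"string"}},"required":["ticks"],"additionalProperties":false}. ticks is a list of rows, 1 to 5 of them, each written [[dx, dy, dz], [rx, ry, rz]]: dx, dy, dz in units of 100 mm, then a rotation vector rx, ry, rz in rad; each row is the pose to reach, as a shift and turn from the pose commanded when the call began, along the tool's axes at that moment; what a row does not reach only later rows make up. A row lasts 1/10 s, in which the tool goes at most 50 mm and 0.15 rad, less where a joint would pass 70% of its speed; a pose out of reach is approached as far as the arm can. jaw is the finger opening in mm, set as the call begins (left out keeps the last). The fingers move at their own pace and stop on an object; force is the grip in N (left out, the last holds). Time passes only in rows, so rows that do not move let the fingers close. The tool returns the time, the measured TCP pose, the force, the opening and the grip force at its end. only (a regular expression) keeps the lines of the reply that match it, lines (a string "A,B") keeps lines A to B, and quiet returns only ok. Input that does not fit is refused with a message, and nothing moves.
- manip.read_state(): the state, without advancing time (a new reading comes with each control period).
- manip.camera(name): name is "scene" or "side" or "wrist"; returns (picture, depth): 384x512x3 uint8, red, green, blue; 384x512 float32, mm along the optical axis (not along the pixel's ray), 0 where there is no reading.
- manip.camera_info(name): a dict with "K" (3x3 intrinsics, pixels), "dist" ([k1, k2, p1, p2, k3] as OpenCV has them; the pictures are not rectified), "rvec" (rotation vector, rad) and "tvec" (3), from world to camera coordinates, as OpenCV has them; the wrist camera has in their place "mount" (4x4, takes a point from camera to tool coordinates, whose origin is the TCP and whose axes are the flange's). Camera axes: x right, y down, z forward; pixel columns grow to the right and rows downward; lengths in mm; the calibration is good to about 2 mm. A picture is of the moment at which its call begins: read the wrist's pose just before it. camera_info takes no time and is no camera call.
- manip.sign_off(): hands the job in; it is judged then, once.
The state is a dict: "clock": time; "joints": joint angles; "qd": joint speeds; "effort": joint torques, N m; "eef_pos": TCP position; "eef_rot": TCP orientation; "wrist_force": force on the tool from outside, world axes, zero at the start; "moment": the same for the moment, N m; "finger_gap": finger opening in mm; "finger_force": force on a finger pad.
Only numpy, scipy, OpenCV 4.12 (cv2) and the standard library are available. Lean on these libraries where they do the work, as an engineer would, in place of code of your own. Each camera call takes 0.05 s, during which the arm holds its last target. There are 200 camera calls.

## Working session

There is one attempt and no reset: what is moved stays moved. The work goes in short steps, Python scripts to look and compute and a tool call to move; the robot and the scene stay as the last step left them, time stands still between calls to the robot, and variables do not carry over. Pictures are saved under pics/ and viewed, at most 10 in all, crops included, and the job is handed in when it is done.

```bash
ls; mkdir -p pics; python3 - <<'E'
from cell import manip
import cv2,numpy as np
print(manip.read_state(), manip.grip_depth)
for n in ["scene","side","wrist"]:
    p,d=manip.camera(n); cv2.imwrite(f"pics/{n}0.png",p[:,:,::-1]); np.save(f"pics/{n}0.npy",d)
    print(n,manip.camera_info(n))
a=cv2.imread("pics/scene0.png")
E
```

```text
cell.py
pics
{'clock': 0.0, 'joints': array([-6.65960160e-02,  3.00493248e-01,  1.52156634e+00,  1.96586439e-05,
        1.32068806e+00, -6.65864860e-02]), 'qd': array([-0.00021254, -0.00073198, -0.00029379, -0.00309608,  0.00209953,
        0.0004314 ]), 'effort': array([-1.53750298e-03, -5.31805658e+01, -3.52735734e+01,  7.07558286e-02,
        2.43994006e-02, -4.79655944e-05]), 'eef_pos': array([5.49746234e+02, 2.13488074e-02, 2.04880416e+02]), 'eef_rot': array([-3.14044149e+00, -9.58493460e-05,  1.57078186e+00]), 'wrist_force': array([-0.17939644,  0.52695074, -0.5715207 ]), 'moment': array([-0.05794003, -0.01611731, -0.04162915]), 'finger_force': 0.0, 'finger_gap': 93.82348051508025} -18.8
scene {'K': array([[464.45391357,   0.        , 253.88569788],
       [  0.        , 464.45391357, 195.17629837],
       [  0.        ,   0.        ,   1.        ]]), 'dist': array([0.03943243, 0.        , 0.        , 0.        , 0.        ]), 'rvec': array([ 1.89034651,  1.58784929, -0.63072259]), 'tvec': array([-102.696391
[... 301 characters left out ...]
.49696538, -2.58120606,  1.3484801 ]), 'tvec': array([ 490.26218814,  174.09901767, 1552.73684313])}
wrist {'K': array([[323.85131829,   0.        , 255.83490971],
       [  0.        , 323.85131829, 186.54132989],
       [  0.        ,   0.        ,   1.        ]]), 'dist': array([-0.00335275,  0.        ,  0.        ,  0.        ,  0.        ]), 'mount': array([[ 8.55227021e-04, -9.59177437e-01, -2.82803664e-01,
         8.34539785e+01],
       [ 9.99999460e-01,  6.53133575e-04,  8.08884746e-04,
        -8.17671726e-01],
       [-5.91155430e-04, -2.82804203e-01,  9.59177478e-01,
        -1.79760978e+02],
       [ 0.00000000e+00,  0.00000000e+00,  0.00000000e+00,
         1.00000000e+00]])}
```
Tool x = world y? yaw=pi/2, roll=pi: R = Rz(90)Rx(180): tool x -> world y; tool y -> (0,-1,0) rotated 90 => +x world... Rz(90)*(0,-1,0) = (1,0,0). So tool y= world x, tool x= world y, z down. 

View pics/scene0.png

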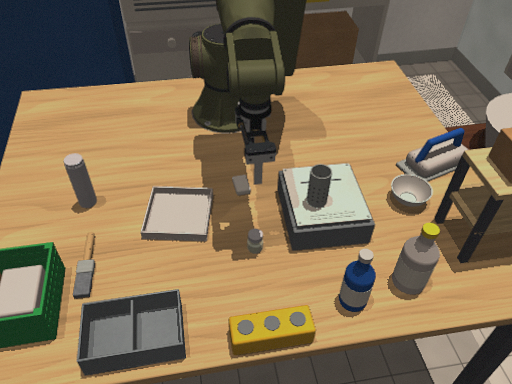

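View pics/side0.png

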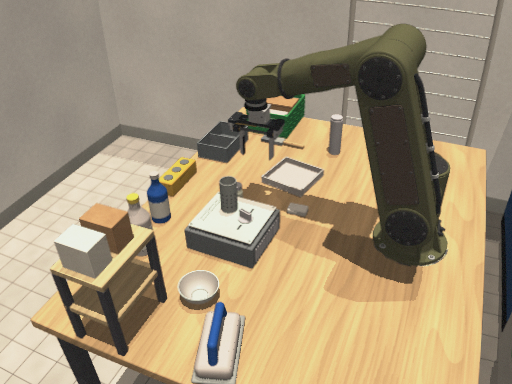

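Scene view: the cassette with white panel is at (325,205), the drum on it at (319,185), the tray at (178,213), the soap at (241,185), the jar at (254,241). Side view: the drum is at (229,193), and the wing beside it at (245,214).

```bash
cat > h.py <<'E'
import numpy as np,cv2
from cell import manip
from scipy.spatial.transform import Rotation as Ro
def look(n,tag=None):
    s=manip.read_state(); p,d=manip.camera(n)
    if tag: cv2.imwrite(f"pics/{tag}.png",p[:,:,::-1])
    return p,d,s
def pose(s):
    T=np.eye(4);T[:3,:3]=Ro.from_euler('xyz',s['eef_rot']).as_matrix();T[:3,3]=s['eef_pos'];return T
def c2w(n,s):
    i=manip.camera_info(n)
    if 'mount' in i: return pose(s)@i['mount']
    T=np.eye(4);T[:3,:3]=cv2.Rodrigues(i['rvec'])[0];T[:3,3]=i['tvec'];return np.linalg.inv(T)
def cloud(n,d,s):
    i=manip.camera_info(n);v,u=np.mgrid[:d.shape[0],:d.shape[1]]
    r=cv2.undistortPoints(np.stack([u,v],-1).reshape(-1,1,2).astype(float),i['K'],i['dist']).reshape(*d.shape,2)
    P=np.concatenate([r*d[...,None],d[...,None]],-1);T=c2w(n,s)
    W=P@T[:3,:3].T+T[:3,3];W[d<=0]=np.nan;return W
def px(n,P,s):
    i=manip.camera_info(n);T=np.linalg.inv(c2w(n,s))
    return cv2.projectPoints(np.atleast_2d(P).astype(float),cv2.Rodrigues(T[:3,:3])[0],T[:3,3],i['K'],i['dist'])[0].reshape(-1,2)
E
python3 - <<'E'
from h import *
np.set_printoptions(precision=1,suppress=True)
s=manip.read_state()
for n in ["scene","side"]:
    d=np.load(f"pics/{n}0.npy");W=cloud(n,d,s)
    q={'scene':[(319,170),(319,205),(345,215),(178,213),(241,185),(254,232),(100,250)],'side':[(229,182),(229,205),(245,214),(230,230),(293,177),(297,210),(350,200)]}[n]
    for u,v in q: print(n,u,v,W[v,u])
    if 1:
        F=W.reshape(-1,3);m=(F[:,0]>350)&(F[:,0]<800)&(F[:,1]>20)&(F[:,1]<450)
        A=F[m&(abs(F[:,2]-95)<4)];print('panel',len(A),np.median(A[:,2]),cv2.minAreaRect(A[:,:2].astype(np.float32)))
        D=F[m&(F[:,2]>140)&(F[:,2]<215)];
        D=D[(np.abs(D[:,:2]-np.median(D[:,:2],0))<60).all(1)]
        print('drum',len(D),D.min(0),D.max(0),cv2.minAreaRect(D[:,:2].astype(np.float32)))
        t=F[(F[:,1]<-60)&(F[:,1]>-350)&(F[:,0]>400)&(F[:,0]<750)]
        for lo,hi in [(2,10),(22,36)]:
            B=t[(t[:,2]>lo)&(t[:,2]<hi)];print('tray',len(B),cv2.minAreaRect(B[:,:2].astype(np.float32)), np.median(B[:,2]))
E
```

```text
scene 319 170 [554.4 176.1 184.7]
scene 319 205 [607.5 170.2 106.8]
scene 345 215 [643.7 232.6  95.1]
scene 178 213 [ 478.6 -206.8    3.4]
scene 241 185 [412.5 -10.2  21.8]
scene 254 232 [630.1  -9.8  57.2]
scene 100 250 [ 572.8 -423.3   -3. ]
panel 3225 94.962369368856 ((620.1376953125, 205.28990173339844), (366.5946960449219, 218.77659606933594), 1.9187016487121582)
drum 636 [550.9 141.2 140. ] [610.7 196.9 207.8] ((580.3590698242188, 170.71046447753906), (54.70455551147461, 60.17757034301758), 53.17878341674805)
tray 3188 ((574.9320678710938, -204.8114776611328), (349.5994567871094, 289.532470703125), 0.008888326585292816) 4.161058284067678
tray 474 ((487.5737609863281, -206.31515502929688), (180.21218872070312, 185.97447204589844), 77.62237548828125) 28.124142022394494
side 229 182 [585.7 149.1 181.6]
side 229 205 [566.3 196.4 127. ]
side 245 214 [502.4 214.  121.4]
side 230 230 [529.5 270.6  91.7]
side 293 177 [ 488.1 -214.6    0.2]
side 297 210 [397.9   3.5  15.9]
side 350 200 [ 240.7 -149.9   -3.3]
panel 1979 93.77852179124807 ((604.447265625, 231.7758331298828), (260.859375, 335.1033935546875), 89.64347839355469)
drum 417 [548.1 141.  140.1] [606.8 204.7 207.9] ((578.0628051757812, 172.98406982421875), (54.388031005859375, 64.02324676513672), 40.10515213012695)
tray 765 ((574.2198486328125, -205.552490234375), (286.56890869140625, 349.29132080078125), 89.35942840576172) 4.286260206612724
tray 226 ((485.38177490234375, -203.62510681152344), (192.88821411132812, 184.2570343017578), 78.12406921386719) 25.950337621191522
```

View pics/wrist0.png

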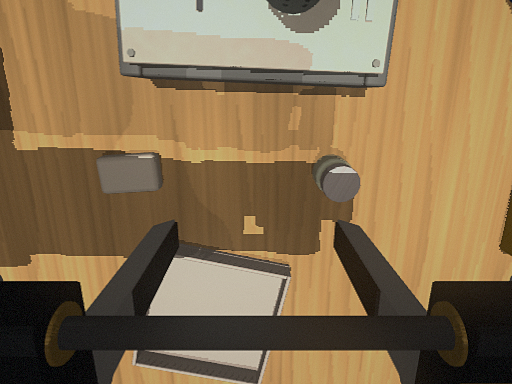

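Wrist view: panel edge at the top (y≈70), with the drum base (295,5) and a mark (200,5) just in view. The soap is at (130,172), the jar at (338,180), the tray below. I'll raise the arm and look from over the panel.

Careful with the scale: shifts go in units of 100 mm. That gives: -130 mm is -1.3, 110 mm is 1.1.

Emit:
step_hand --ticks '[[[0, 0, -0.45], [0, 0, 0]], [[0.2, 0, -0.9], [0, 0, 0]], [[0.6, 0, -1.3], [0, 0, 0]], [[1.1, 0, -1.4], [0, 0, 0]], [[1.5, 0, -1.4], [0, 0, 0]]]'

```text
clock: 0.65
eef_pos: [550.1, 151.5, 347.7]
eef_rot: [3.138, -0.001, 1.57]
wrist_force: [0.8, -1.4, -0.9]
finger_gap: 94.0
finger_force: 0.0
```

Emit:
step_hand --ticks '[[[0.2, 0, 0], [0, 0, 0]], [[0.2, 0, 0], [0, 0, 0]], [[0.2, 0, 0], [0, 0, 0]]]'

```text
clock: 0.95
eef_pos: [549.9, 169.8, 345.1]
eef_rot: [-3.141, 0.0, 1.571]
wrist_force: [-0.2, -0.9, -0.1]
finger_gap: 93.7
finger_force: 0.0
```

```bash
cat > m.py <<'E'
from h import *
np.set_printoptions(precision=1,suppress=True)
p,d,s=look("wrist","wrist1");W=cloud("wrist",d,s);np.save("pics/W1.npy",W);print(s['eef_pos'],s['eef_rot'])
F=W.reshape(-1,3);F=F[~np.isnan(F[:,0])]
D=F[(F[:,2]>198)&(F[:,2]<215)];print('drum rim',len(D),D[:,2].max(),D.min(0),D.max(0),cv2.minEnclosingCircle(D[:,:2].astype(np.float32)))
A=F[abs(F[:,2]-95)<4];print('panel',len(A),np.median(A[:,2]),cv2.minAreaRect(A[:,:2].astype(np.float32)))
B=F[(F[:,2]>115)&(F[:,2]<140)];B=B[np.hypot(*(B[:,:2]-[580,171]).T)>35]
print('wing',len(B),B[:,2].max(),cv2.minAreaRect(B[:,:2].astype(np.float32)))
E
python3 m.py
```

```text
[549.9 169.8 345.1] [-3.1  0.   1.6]
drum rim 619 207.6746025664649 [550.5 143.2 198. ] [605.5 198.8 207.7] ((577.89697265625, 171.08425903320312), 27.923667907714844)
panel 22327 95.55644434566648 ((632.2843017578125, 216.20852661132812), (418.4293518066406, 236.67526245117188), 9.185559272766113)
wing 2889 139.99239689681167 ((678.1629028320312, 269.69287109375), (178.5631103515625, 375.7395935058594), 85.33401489257812)
```

View pics/wrist1.png

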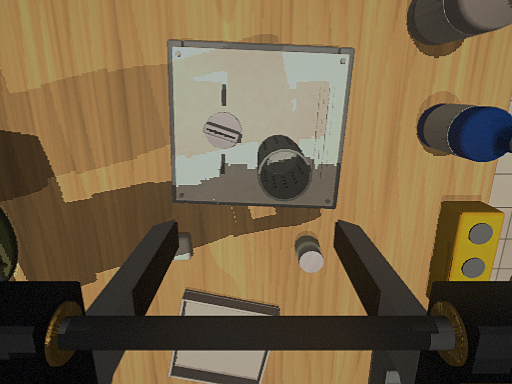

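Wrist view from above: the wing is at about (222,130), its slot running from (205,124) to (240,137). The index marks are at (223,95) and (223,163), the drum rim at (284,172), the jar at (310,255).

```bash
python3 - <<'E'
from h import *
np.set_printoptions(precision=1,suppress=True)
W=np.load("pics/W1.npy");p=cv2.imread("pics/wrist1.png")
S=W[100:160,190:255].reshape(-1,3)
B=S[(S[:,2]>118)&(S[:,2]<135)];B=B[np.hypot(*(B[:,:2]-[578,171]).T)>32];print('wing',len(B),np.median(B[:,2]),cv2.minAreaRect(B[:,:2].astype(np.float32)))
C=S[(S[:,2]>97.5)&(S[:,2]<103)];print('disc',len(C),cv2.minEnclosingCircle(C[:,:2].astype(np.float32)))
A=W[35:215,160:360].reshape(-1,3);A=A[abs(A[:,2]-95)<4];r=cv2.minAreaRect(A[:,:2].astype(np.float32));print('panel',r,cv2.boxPoints(r))
g=p[:,:,1]
for y0,y1 in [(80,110),(148,180)]:
    m=g[y0:y1,215:232]<90;v,u=np.nonzero(m);P=W[y0:y1,215:232][m];print('mark',m.sum(),u.mean()+215,v.mean()+y0,P.mean(0),P.min(0),P.max(0))
cv2.imwrite("pics/crop1.png",cv2.resize(p[30:215,155:360],None,fx=3.2,fy=3.2,interpolation=cv2.INTER_CUBIC))
E
```

```text
wing 377 127.2759344229051 ((505.8525390625, 204.24945068359375), (12.111406326293945, 43.79314422607422), 72.0300521850586)
disc 655 ((511.6396789550781, 197.60720825195312), 47.48518753051758)
panel ((550.632080078125, 202.06948852539062), (200.6269989013672, 220.15731811523438), 87.71739959716797) [[436.6 106.2]
 [656.6  97.5]
 [664.6 297.9]
 [444.6 306.7]]
mark 78 223.6153846153846 95.38461538461539 [508.1 247.8  96.5] [505.8 235.9  94.3] [510.4 260.5  98.8]
mark 74 222.63513513513513 164.64864864864865 [504.4 157.6  96.4] [500.3 145.5  94.2] [510.4 172.3  98.5]
```

View pics/crop1.png

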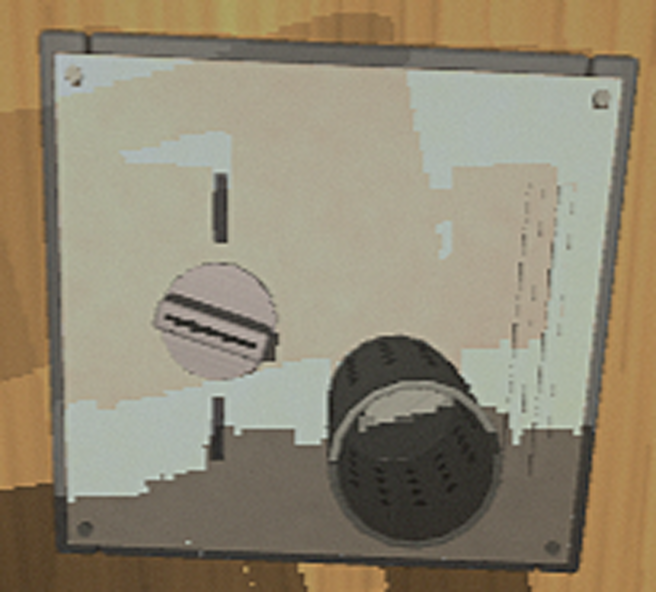

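Emit:
step_hand --ticks '[[[0.01, 0.2, -0.05], [0, 0, 0]], [[0.01, 0.28, 0.25], [0, 0, 0]], [[0.01, 0.28, 0.7], [0, 0, 0]], [[0.01, 0.28, 1.1], [0, 0, 0]], [[0.01, 0.28, 1.4], [0, 0, 0]]]' --jaw 94

```text
clock: 1.5
eef_pos: [577.5, 169.3, 202.8]
eef_rot: [-3.139, 0.001, 1.569]
wrist_force: [0.3, 0.1, -0.6]
finger_gap: 93.9
finger_force: 0.0
```

Emit:
step_hand --ticks '[[[0, 0, 0.25], [0, 0, 0]], [[0, 0, 0.49], [0, 0, 0]], [[0, 0, 0.49], [0, 0, 0]], [[0, 0, 0.49], [0, 0, 0]]]'

```text
clock: 1.9
eef_pos: [578.4, 170.1, 157.3]
eef_rot: [3.141, -0.0, 1.57]
wrist_force: [-1.0, -0.3, 0.1]
finger_gap: 93.9
finger_force: 0.0
```

Emit:
step_hand --ticks '[[[0, 0, 0], [0, 0, 0]], [[0, 0, 0], [0, 0, 0]], [[0, 0, 0], [0, 0, 0]], [[0, 0, 0], [0, 0, 0]], [[0, 0, 0], [0, 0, 0]]]' --jaw 40 --force 25

```text
clock: 2.4
eef_pos: [578.0, 171.0, 156.6]
eef_rot: [3.141, -0.0, 1.571]
wrist_force: [-0.2, -1.2, 0.8]
finger_gap: 57.3
finger_force: 0.0
```

Emit:
step_hand --ticks '[[[0, 0, 0], [0, 0, 0]], [[0, 0, 0], [0, 0, 0]], [[0, 0, 0], [0, 0, 0]], [[0, 0, 0], [0, 0, 0]], [[0, 0, 0], [0, 0, 0]]]'

```text
clock: 2.9
eef_pos: [578.1, 171.0, 156.6]
eef_rot: [3.141, -0.0, 1.571]
wrist_force: [0.9, 0.9, 1.3]
finger_gap: 54.3
finger_force: 24.9
```

Emit:
step_hand --ticks '[[[0, 0, -0.08], [0, 0, 0]], [[0, 0, -0.3], [0, 0, 0]], [[0, 0, -0.65], [0, 0, 0]], [[-0.15, -0.05, -0.8], [0, 0, 0]], [[-0.45, -0.12, -0.8], [0, 0, 0]]]'

```text
clock: 3.4
eef_pos: [566.1, 126.1, 238.6]
eef_rot: [3.138, -0.001, 1.573]
wrist_force: [-0.9, -0.3, -2.5]
finger_gap: 54.5
finger_force: 24.9
```

Emit:
step_hand --ticks '[[[-0.4, -0.1, 0], [0, 0, 0]], [[-0.85, -0.2, 0], [0, 0, 0]], [[-1.3, -0.3, 0], [0, 0, 0]], [[-1.75, -0.45, 0], [0, 0, 0]], [[-2.2, -0.6, 0], [0, 0, 0]]]'

```text
clock: 3.9
eef_pos: [504.3, -96.2, 236.1]
eef_rot: [-3.141, 0.0, 1.571]
wrist_force: [1.5, -0.6, -1.3]
finger_gap: 54.6
finger_force: 24.9
```

Emit:
step_hand --ticks '[[[-0.4, -0.1, 0], [0, 0, 0]], [[-0.8, -0.16, 0], [0, 0, 0]], [[-1.05, -0.19, 0], [0, 0, 0]], [[-1.12, -0.19, 0], [0, 0, 0]], [[-1.12, -0.19, 0], [0, 0, 0]]]'

```text
clock: 4.4
eef_pos: [486.3, -206.6, 236.1]
eef_rot: [-3.141, -0.0, 1.569]
wrist_force: [-0.7, 0.5, -2.3]
finger_gap: 54.7
finger_force: 24.9
```

```bash
python3 - <<'E'
from h import *
np.set_printoptions(precision=1,suppress=True)
p,d,s=look("scene","scene2");W=cloud("scene",d,s);F=W.reshape(-1,3);print(s['eef_pos'])
D=F[(np.hypot(F[:,0]-s['eef_pos'][0],F[:,1]-s['eef_pos'][1])<50)&(F[:,2]>25)&(F[:,2]<290)]
h,e=np.histogram(D[:,2],20);print(h,e)
E
```

```text
[ 486.3 -206.6  236.1]
[19 34 33 38 33 46 34 36 36 39 29 31 33 45 42 39 39 44 31 21] [172.5 178.3 184.2 190.1 195.9 201.8 207.7 213.5 219.4 225.2 231.1 237.
 242.8 248.7 254.6 260.4 266.3 272.1 278.  283.9 289.7]
```

To row units: 160 mm is 1.6, 150 mm is 1.5.

Emit:
step_hand --ticks '[[[0, 0, 0.4], [0, 0, 0]], [[0, 0, 0.8], [0, 0, 0]], [[0, 0, 1.2], [0, 0, 0]], [[0, 0, 1.5], [0, 0, 0]], [[0, 0, 1.6], [0, 0, 0]]]'

```text
clock: 4.95
eef_pos: [485.9, -204.1, 73.7]
eef_rot: [-3.138, -0.002, 1.572]
wrist_force: [-0.3, -0.0, -0.9]
finger_gap: 54.9
finger_force: 24.9
```

Emit:
step_hand --ticks '[[[0, 0, 0.02], [0, 0, 0]], [[0, 0, 0.04], [0, 0, 0]], [[0, 0, 0.06], [0, 0, 0]], [[0, 0, 0.07], [0, 0, 0]], [[0, 0, 0.08], [0, 0, 0]]]'

```text
clock: 5.45
eef_pos: [487.3, -206.1, 69.0]
eef_rot: [3.141, 0.0, 1.571]
wrist_force: [-0.0, -0.2, -2.4]
finger_gap: 54.4
finger_force: 24.9
```

Emit:
step_hand --ticks '[[[0, 0, 0.01], [0, 0, 0]], [[0, 0, 0.01], [0, 0, 0]], [[0, 0, 0.01], [0, 0, 0]]]'

```text
clock: 5.75
eef_pos: [487.0, -206.0, 67.5]
eef_rot: [3.142, 0.0, 1.571]
wrist_force: [0.9, -0.1, -1.5]
finger_gap: 54.4
finger_force: 24.9
```

Emit:
step_hand --ticks '[[[0, 0, 0.005], [0, 0, 0]], [[0, 0, 0.01], [0, 0, 0]], [[0, 0, 0.015], [0, 0, 0]], [[0, 0, 0.015], [0, 0, 0]]]'

```text
clock: 6.15
eef_pos: [487.3, -206.1, 66.4]
eef_rot: [3.141, 0.0, 1.571]
wrist_force: [-0.3, 0.1, 5.4]
finger_gap: 54.5
finger_force: 25.0
```

```bash
python3 - <<'E'
from h import *
for i in range(1): print(manip.read_state()['wrist_force'])
E
```

```text
[-0.26995487  0.0870948   5.41298674]
```

Contact with the tray floor. Release and rise.

Emit:
step_hand --ticks '[[[0, 0, -0.005], [0, 0, 0]], [[0, 0, -0.005], [0, 0, 0]], [[0, 0, -0.005], [0, 0, 0]], [[0, 0, -0.005], [0, 0, 0]], [[0, 0, -0.005], [0, 0, 0]]]' --jaw 94

```text
clock: 6.65
eef_pos: [487.0, -206.0, 66.4]
eef_rot: [-3.142, -0.0, 1.571]
wrist_force: [0.4, -0.5, 0.3]
finger_gap: 90.8
finger_force: 0.0
```

Emit:
step_hand --ticks '[[[0, 0, 0], [0, 0, 0]], [[0, 0, -0.2], [0, 0, 0]], [[0, 0, -0.6], [0, 0, 0]], [[0, 0, -1], [0, 0, 0]], [[0, 0, -1.4], [0, 0, 0]]]'

```text
clock: 7.15
eef_pos: [486.7, -205.9, 208.0]
eef_rot: [-3.141, -0.0, 1.571]
wrist_force: [0.2, 0.3, 0.0]
finger_gap: 94.0
finger_force: 0.0
```

Emit:
step_hand --ticks '[[[0.15, 0, -0.25], [0, 0, 0]], [[0.6, 0.05, -0.25], [0, 0, 0]], [[1.08, 0.08, -0.25], [0, 0, 0]], [[1.55, 0.1, -0.25], [0, 0, 0]], [[2, 0.12, -0.25], [0, 0, 0]]]'

```text
clock: 7.65
eef_pos: [498.7, -4.1, 231.6]
eef_rot: [3.141, 0.0, 1.571]
wrist_force: [0.0, -0.3, -0.2]
finger_gap: 94.5
finger_force: 0.0
```

```bash
python3 - <<'E'
from h import *
np.set_printoptions(precision=1,suppress=True)
p,d,s=look("scene","scene3");W=cloud("scene",d,s);F=W.reshape(-1,3)
cv2.imwrite("pics/crop3.png",cv2.resize(p[130:270,120:390,::-1],None,fx=2.9,fy=2.9,interpolation=cv2.INTER_CUBIC))
D=F[(np.hypot(F[:,0]-487,F[:,1]+206)<60)&(F[:,2]>45)];print(D.min(0),D.max(0))
E
```

```text
[ 459.9 -233.8   45.4] [ 518.8 -178.6  118.9]
```

View pics/crop3.png

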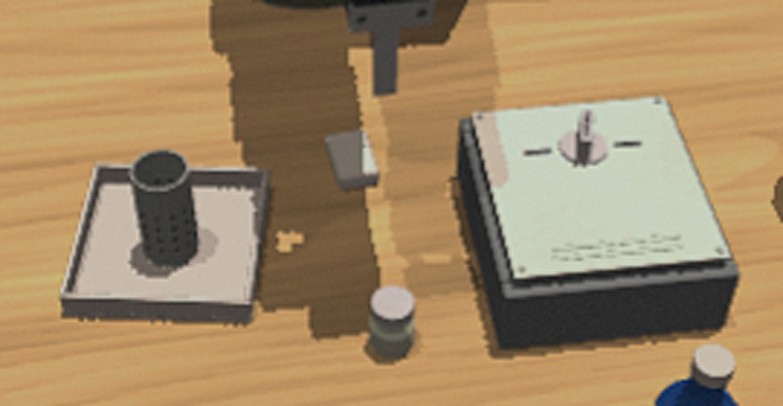

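The crop shows the drum upright in the tray (165,210). Panel, wing and marks are clear (585,145), and the soap and jar look unmoved. Next I go over the wing and rotate so the fingers close across it.

Emit:
step_hand --ticks '[[[0.45, 0.03, 0], [0, 0, -0.15]], [[0.9, 0.07, 0], [0, 0, -0.3]], [[1.35, 0.07, 0], [0, 0, -0.45]], [[1.8, 0.07, 0], [0, 0, -0.6]], [[2.08, 0.07, 0], [0, 0, -0.75]]]' --jaw 60

```text
clock: 8.2
eef_pos: [505.5, 204.7, 231.4]
eef_rot: [3.142, -0.0, 2.329]
wrist_force: [0.3, -0.2, -0.0]
finger_gap: 60.5
finger_force: 0.0
```

Emit:
step_hand --ticks '[[[0, 0, 0], [0, 0, -0.15]], [[0, 0, 0], [0, 0, -0.3]], [[0, 0, 0], [0, 0, -0.45]], [[0, 0, 0], [0, 0, -0.507]], [[0, 0, 0], [0, 0, -0.507]]]'

```text
clock: 8.7
eef_pos: [506.0, 202.0, 231.4]
eef_rot: [-3.142, -0.0, 2.829]
wrist_force: [-0.3, -0.0, -0.2]
finger_gap: 59.9
finger_force: 0.0
```

Emit:
step_hand --ticks '[[[0, 0, 0], [0, 0, 0]], [[0, 0, 0], [0, 0, 0]]]'

```text
clock: 8.9
eef_pos: [506.0, 202.0, 231.4]
eef_rot: [-3.142, -0.0, 2.826]
wrist_force: [-0.2, 1.0, 0.3]
finger_gap: 60.0
finger_force: 0.0
```

```bash
python3 - <<'E'
from h import *
np.set_printoptions(precision=3,suppress=True)
p,d,s=look("wrist","wrist4");W=cloud("wrist",d,s);print(s['eef_pos'],s['eef_rot'],s['joints'])
F=W.reshape(-1,3);r=np.hypot(F[:,0]-505.7,F[:,1]-204)
B=F[(r<35)&(F[:,2]>118)&(F[:,2]<135)];print('wing',len(B),np.median(B[:,2]),cv2.minAreaRect(B[:,:2].astype(np.float32)))
A=F[(r<90)&(r>30)&(abs(F[:,2]-95)<6)];print(len(A),np.median(A[:,2]))
C=F[(r<23)&(r>13)&(abs(F[:,2]-100)<6)];print(len(C),np.median(C[:,2]))
E
```

```text
[505.992 201.96  231.415] [-3.142 -0.     2.826] [ 0.313  0.269  1.499  0.     1.373 -0.943]
wing 612 127.41998432703846 ((505.43731689453125, 203.96917724609375), (11.225417137145996, 43.664066314697266), 71.82779693603516)
18680 95.56558040496256
864 99.55100362911864
```

View pics/wrist4.png

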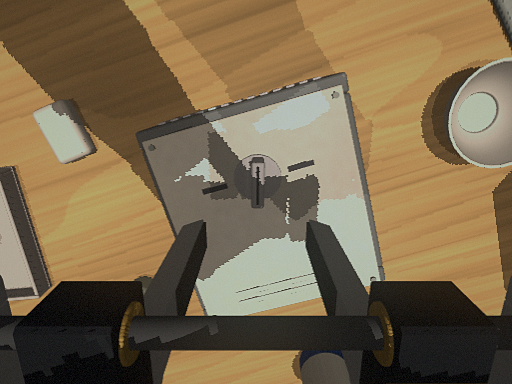

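The slot runs straight along the image at (258,180), square to the finger closing line, and the marks are at (215,188) and (300,166). Both views agree on the wing: (505.5,204), top z 127.4, and the alignment is good.

To row units: 129 mm is 1.29, 1 mm is 0.01.

Emit:
step_hand --ticks '[[[0.01, 0.018, 0.4], [0, 0, 0]], [[0.01, 0.018, 0.8], [0, 0, 0]], [[0.01, 0.018, 1.1], [0, 0, 0]], [[0.01, 0.018, 1.25], [0, 0, 0]], [[0.01, 0.018, 1.29], [0, 0, 0]]]'

```text
clock: 9.45
eef_pos: [504.8, 203.7, 100.7]
eef_rot: [-3.14, -0.002, 2.827]
wrist_force: [-0.3, 0.2, 0.7]
finger_gap: 59.7
finger_force: 0.0
```

Emit:
step_hand --ticks '[[[0, 0, 0], [0, 0, 0]], [[0, 0, 0], [0, 0, 0]], [[0, 0, 0], [0, 0, 0]], [[0, 0, 0], [0, 0, 0]], [[0, 0, 0], [0, 0, 0]]]' --jaw 5 --force 30

```text
clock: 9.95
eef_pos: [505.7, 204.1, 102.9]
eef_rot: [3.141, 0.001, 2.828]
wrist_force: [-0.3, -0.1, 0.2]
finger_gap: 23.8
finger_force: 0.0
```

Emit:
step_hand --ticks '[[[0, 0, 0], [0, 0, 0]], [[0, 0, 0], [0, 0, 0]], [[0, 0, 0], [0, 0, 0]], [[0, 0, 0], [0, 0, 0]], [[0, 0, 0], [0, 0, 0]]]'

```text
clock: 10.45
eef_pos: [505.5, 203.7, 102.6]
eef_rot: [-3.141, -0.0, 2.828]
wrist_force: [-2.3, -5.6, 4.5]
finger_gap: 11.8
finger_force: 30.0
```

Emit:
step_hand --ticks '[[[0, 0, 0], [0, 0, 0.1]], [[0, 0, 0], [0, 0, 0.24]], [[0, 0, 0], [0, 0, 0.38]], [[0, 0, 0], [0, 0, 0.52]], [[0, 0, 0], [0, 0, 0.66]]]'

```text
clock: 10.95
eef_pos: [506.0, 204.2, 102.6]
eef_rot: [3.14, 0.0, 2.162]
wrist_force: [1.9, 0.3, -0.5]
finger_gap: 11.6
finger_force: 30.0
```

Emit:
step_hand --ticks '[[[0, 0, 0], [0, 0, 0.14]], [[0, 0, 0], [0, 0, 0.28]], [[0, 0, 0], [0, 0, 0.42]], [[0, 0, 0], [0, 0, 0.56]], [[0, 0, 0], [0, 0, 0.637]]]'

```text
clock: 11.45
eef_pos: [506.6, 204.4, 102.7]
eef_rot: [3.139, -0.001, 1.525]
wrist_force: [7.2, 1.3, -2.8]
finger_gap: 11.9
finger_force: 30.0
```

Emit:
step_hand --ticks '[[[0, 0, 0], [0, 0, 0]], [[0, 0, 0], [0, 0, 0]], [[0, 0, 0], [0, 0, 0]]]'

```text
clock: 11.75
eef_pos: [506.6, 204.4, 102.6]
eef_rot: [3.139, -0.001, 1.531]
wrist_force: [7.0, 1.5, -1.9]
finger_gap: 11.7
finger_force: 30.0
```

To row units: 6 mm is 0.06, 4.5 mm is 0.045.

Emit:
step_hand --ticks '[[[0, 0.007, 0], [0, 0, 0]], [[0, 0.007, 0.015], [0, 0, 0]], [[0, 0.007, 0.03], [0, 0, 0]], [[0, 0.007, 0.045], [0, 0, 0]], [[0, 0.007, 0.06], [0, 0, 0]]]' --jaw 5 --force 60

```text
clock: 12.25
eef_pos: [506.8, 204.4, 97.1]
eef_rot: [3.14, -0.001, 1.531]
wrist_force: [0.4, 0.9, 8.0]
finger_gap: 11.3
finger_force: 60.0
```

Emit:
step_hand --ticks '[[[0, 0, 0.015], [0, 0, 0]], [[0, 0, 0.03], [0, 0, 0]], [[0, 0, 0.045], [0, 0, 0]], [[0, 0, 0.045], [0, 0, 0]]]'

```text
clock: 12.65
eef_pos: [506.8, 204.4, 92.7]
eef_rot: [3.14, -0.001, 1.531]
wrist_force: [-1.2, 0.7, 9.7]
finger_gap: 11.4
finger_force: 60.0
```

To row units: 1 mm is 0.01, 0.8 mm is 0.008.

Emit:
step_hand --ticks '[[[0, 0, 0.004], [0, 0, 0]], [[0, 0, 0.008], [0, 0, 0]], [[0, 0, 0.01], [0, 0, 0]], [[0, 0, 0.01], [0, 0, 0]]]'

```text
clock: 13.05
eef_pos: [506.8, 204.4, 92.5]
eef_rot: [3.14, -0.001, 1.531]
wrist_force: [-4.4, 0.5, 16.2]
finger_gap: 11.8
finger_force: 60.0
```

Emit:
step_hand --ticks '[[[0, -0.002, 0.003], [0, 0, 0]], [[0, -0.002, 0.004], [0, 0, 0]], [[0, -0.002, 0.004], [0, 0, 0]], [[0, -0.002, 0.004], [0, 0, 0]]]'

```text
clock: 13.45
eef_pos: [506.8, 204.5, 92.5]
eef_rot: [3.139, -0.001, 1.531]
wrist_force: [-4.0, -0.7, 19.1]
finger_gap: 11.3
finger_force: 60.0
```

```bash
python3 - <<'E'
from h import *
np.set_printoptions(precision=2,suppress=True)
for n in ["scene","side"]:
    p,d,s=look(n,n+"5");W=cloud(n,d,s);F=W.reshape(-1,3)
    L=(F[:,:2]-[550.6,202.1])@np.array([[np.cos(-.04),-np.sin(-.04)],[np.sin(-.04),np.cos(-.04)]])
    A=F[(abs(L[:,0]-50)<40)&(abs(L[:,1])<80)&(F[:,2]<120)&(F[:,2]>60)];print(n,len(A),np.median(A[:,2]))
    D=F[(np.hypot(F[:,0]-487,F[:,1]+206)<60)&(F[:,2]>45)];print('drum',D.min(0),D.max(0))
    print(s['wrist_force'])
p=cv2.imread("pics/scene5.png");q=cv2.imread("pics/side5.png")
cv2.imwrite("pics/crop5.png",np.hstack([cv2.resize(p[140:250,260:390],(400,340)),cv2.resize(q[170:270,170:300],(400,340))]))
E
```

```text
scene 1259 84.96430505962928
drum [ 458.16 -233.85   45.18] [ 518.83 -178.57  118.5 ]
[-4.02 -0.74 19.08]
side 722 83.53233110287863
drum [ 457.89 -239.6    45.3 ] [ 514.24 -169.23  115.24]
[-4.63 -0.36 19.31]
```

View pics/crop5.png

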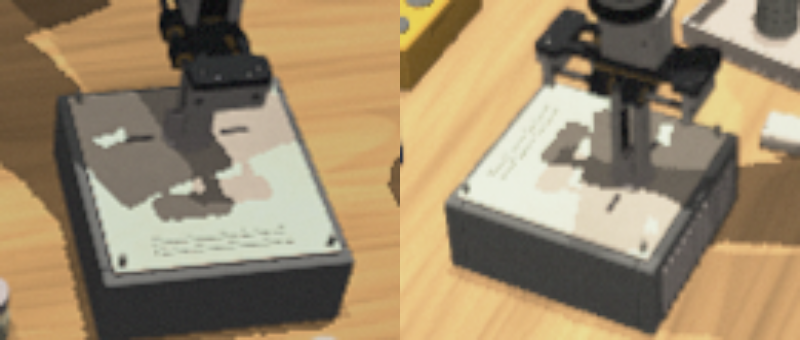

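The panel is flush with its frame in both crops: the top is at 85 mm, down from 95. The hand is on the wing and pushing with 19 N, and the drum still stands in the tray. Handing in.

```bash
python3 -c "
from cell import manip
print(manip.sign_off())"
```

```text
the job is handed in; nothing more can be done
None
```

The job is handed in at about 13.5 s: the drum stands upright in the tray, the wing is turned clockwise to the index marks, and the panel is fully down with the hand still gripping the wing and pushing at about 19 N.

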